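# Change over the piece under inspection by tipping it and the tags

## Robot

A 6-joint arm with a two-finger parallel gripper is mounted at the origin on the work surface. World frame = base frame: x ahead of the robot, y to its left, z up, the work surface at z = 0. Lengths are in m, angles in rad, forces in N, time in s.
With the tool pointing down it reaches from about 0.25 to 0.775 m from the base axis. Payload 4 kg.
Tool frame: the origin (TCP) lies on the centre line of the jaws, within the pads' length; the fingertips stand robot.tips_ahead ahead of it and the grasp point (between the pads) lies 8 mm behind it (robot.tips_ahead is the distance from the TCP to the fingertips, in m); z points along the fingers, y is the line along which they close (so a half turn about z gives the same grasp; the last joint's range is limited). The gripper opens to 94 mm and grips with 3 to 60 N. Pads are 16 mm wide; open, the fingers measure 119 mm over their backs; the gripper's body (75 mm by 177 mm) begins 78 mm behind the grasp point.
Start: joints at [1.124, 0.087, 1.371, -0, 1.684, -0.103], TCP at [0.185, 0.518, 0.217] pointing down, gripper open.
Joint ranges: [-3.1, 3.1], [-0.76, 2.03], [0.27, 2.55], [-1.08, 4.22], [0.17, 2.65], [-2.57, 2.57]. Speed limits (rad/s): [2.79, 2.79, 3.14, 3.14, 3.14, 3.14].

## Interface

Orientations are given as [roll, pitch, yaw] about the fixed x, y, z axes, in that order (R = Rz(yaw) Ry(pitch) Rx(roll)).
In Python, from bench import robot, snapshot, close_job, spotter gives the robot as it stands. The module is installed in compiled form; this text tells all that it offers.
- The arm moves only by the tool servo_tool, never from a script. Its argument "commands" is one flat list of numbers, 7 for each row, row after row: the shift along the tool's x, y, z in m, then the turn, a rotation vector about the tool's x, y, z in degrees, then the finger opening in m, from 0 to 0.094. In form: [x, y, z, ax, ay, az, grip, x, y, z, ax, ay, az, grip, ...]. A call has 1 to 10 rows; each row is the pose to reach, as a shift and turn from the pose commanded when the call began, along the tool's axes at that moment; what a row does not reach only later rows make up. A row lasts 1/8 s, in which the tool goes at most 62.5 mm and 10.7 degrees, less where a joint would pass 70% of its speed; a pose out of reach is approached as far as the arm can. A call with a gripper value outside its range is refused whole. The fingers move at their own pace and stop on an object; the grip force is fixed at half the most. Time passes only in rows, so rows that repeat a pose let the fingers close. It gives the time, the measured TCP pose, the force, the opening and the grip force at its end, in the units of the state.
- robot.get_obs(): the state, without advancing time (a new reading comes with each control period).
- snapshot(name): name is "side" or "top" or "wrist"; returns a dict with "img" (420x560x3 uint8, blue, green, red), "camera_matrix" (3x3 intrinsics, pixels), "k1" (the pictures are not rectified: a ray, as slopes to the right and down, at radius r is drawn at 1 + k1 r^2 times it, then the intrinsics apply), "extrinsics" (4x4, takes a point from camera to world coordinates); the wrist camera has in their place "hand_eye" (4x4, takes a point from camera to tool coordinates, whose origin is the TCP and whose axes are the flange's). Camera axes: x right, y down, z forward; pixel columns grow to the right and rows downward; lengths in m; the calibration is good to about 2 mm. A picture is of the moment at which its call begins: read the wrist's pose just before it. There is no depth.
- close_job(): hands the job in; it is judged then, once.
Trained networks look in a picture, given as the dict that the camera call returned (one of the last four; its "shot" number tells which), for a name from the list of things; names that differ only in an ending like _2 or _b are one class to them, and where a whole thing is asked for, a point or a joint stands for the part that bears it (a point fixed in the world has none). Each returns a list of dicts, best first, with "conf" (0 to 1); they miss things now and then, are a little off and sometimes report something else, mostly with a low value. They report only what shows in the picture. A call takes as long as a camera call.
- spotter.trace(name, picture): "region" (420x560 bool, what is visible of it) and "box" ([left, top, width, height] in pixels, round what is visible of it).
The state is a dict: "time": time; "joint_positions": joint angles; "qvel": joint speeds; "joint_torque": joint torques, N m; "tool_pos": TCP position; "ee_rot": TCP orientation; "wrist_force": force on the tool from outside, world axes, zero at the start; "wrist_torque": the same for the moment, N m; "width": finger opening in m; "finger_force": force on a finger pad.
Only numpy, scipy, OpenCV 4.12 (cv2) and the standard library are available. Lean on these libraries where they do the work, as an engineer would, in place of code of your own. Each camera call takes 0.05 s, during which the arm holds its last target. There are 200 camera calls.

## Task

The putlog coupler's inspection is finished and the socket adaptor is next; a tag tipped back marks the piece under inspection. Using pushes only, tip the standing socket adaptor over away from the robot so that it lies on its side on its own board with its open end pointing away, push the orange tag on that board right back against its stop, and push the tipped tag on the putlog coupler's board from behind until it stands upright again, in any order. Do not lift the adaptor, and leave the swivel coupler's tag, both couplers and the other loose things where they are.

Things in the scene. Friction and masses are not known exactly. Their poses are not given: they have to be found in the camera images.
- board_adaptor: the plywood board that carries the socket adaptor and its tag, fixed: 240 (its x) x 170 (its y) x 6 mm; origin at the centre of its underside, on the work surface; its x axis points away from the robot (within about 6 degrees), y left, z up. The piece stands on its left half (y about +45 mm), the tag's clip on its right half (y -45 mm). The three boards stand side by side in any order.
- tag_adaptor_pivot (a point): centre of the hinge pin (along the board's y axis) on which the socket adaptor's spring clip and tag tip; 41 mm above the work surface, at x -30, y -45 mm on the board; the fixed clip foot stays below 48 mm height and within 25 mm of it in x and y
- tag_adaptor_disc (a point): centre of the socket adaptor's tag, an orange plastic disc 64 mm in diameter and 6 mm thick (flat faces towards and away from the robot when upright), 50 mm from the hinge pin; its top edge is 82 mm from the pin, 123 mm above the work surface when upright
- tag_adaptor (a joint): tilt of the socket adaptor's tag about its hinge pin, rad: 0 = upright (front stop), 0.75 = tipped right back, away from the robot, against its rear stop. The hinge is stiff (about 0.045 N m): the tag stays where it is left, a push of 1 to 2 N moves it.
- board_putlog: the plywood board that carries the single putlog coupler and its tag, fixed: 240 (its x) x 170 (its y) x 6 mm; origin at the centre of its underside, on the work surface; its x axis points away from the robot (within about 6 degrees), y left, z up. The piece stands on its left half (y about +45 mm), the tag's clip on its right half (y -45 mm). The three boards stand side by side in any order.
- tag_putlog_pivot (a point): centre of the hinge pin (along the board's y axis) on which the single putlog coupler's spring clip and tag tip; 41 mm above the work surface, at x -30, y -45 mm on the board; the fixed clip foot stays below 48 mm height and within 25 mm of it in x and y
- tag_putlog_disc (a point): centre of the single putlog coupler's tag, an orange plastic disc 64 mm in diameter and 6 mm thick (flat faces towards and away from the robot when upright), 50 mm from the hinge pin; its top edge is 82 mm from the pin, 123 mm above the work surface when upright
- tag_putlog (a joint): tilt of the single putlog coupler's tag about its hinge pin, rad: 0 = upright (front stop), 0.75 = tipped right back, away from the robot, against its rear stop. The hinge is stiff (about 0.045 N m): the tag stays where it is left, a push of 1 to 2 N moves it.
- board_swivel: the plywood board that carries the swivel coupler and its tag, fixed: 240 (its x) x 170 (its y) x 6 mm; origin at the centre of its underside, on the work surface; its x axis points away from the robot (within about 6 degrees), y left, z up. The piece stands on its left half (y about +45 mm), the tag's clip on its right half (y -45 mm). The three boards stand side by side in any order.
- tag_swivel_pivot (a point): centre of the hinge pin (along the board's y axis) on which the swivel coupler's spring clip and tag tip; 41 mm above the work surface, at x -30, y -45 mm on the board; the fixed clip foot stays below 48 mm height and within 25 mm of it in x and y
- tag_swivel_disc (a point): centre of the swivel coupler's tag, an orange plastic disc 64 mm in diameter and 6 mm thick (flat faces towards and away from the robot when upright), 50 mm from the hinge pin; its top edge is 82 mm from the pin, 123 mm above the work surface when upright
- tag_swivel (a joint): tilt of the swivel coupler's tag about its hinge pin, rad: 0 = upright (front stop), 0.75 = tipped right back, away from the robot, against its rear stop. The hinge is stiff (about 0.045 N m): the tag stays where it is left, a push of 1 to 2 N moves it.
- adaptor: steel socket adaptor, about 0.6 kg, loose, standing upright at the start: square foot flange 56 x 56 x 14 mm and on it an open round tube of 42 mm outer diameter, 95 mm tall in all; origin at the centre of the flange's underside, z axis towards the open end, x and y square to the flange's sides (x roughly along its board's x).
- adaptor_mouth (a point): centre of the adaptor's open end, 95 mm from its underside
- adaptor_mid (a point): point on the adaptor's axis, 47.5 mm from its underside. The adaptor tips over the flange's edge when pushed near the top with 2 to 4 N; once past about 35 degrees it falls by itself. Lying, it rests on a flange edge and the tube's rim.
- putlog: galvanised single putlog coupler, loose, lying on its side: one clamp ring of 63 mm outer diameter with a flat plate on one side and a T-bolt on the other, about 90 x 66 mm seen from above, 42 mm tall; origin under the ring's centre. Not to be disturbed.
- swivel: black forged swivel coupler, loose, lying on its side: two clamp rings back to back along its x axis, about 180 x 75 mm, 42 mm tall; origin under its middle. Not to be disturbed.
- tbolt: loose steel T-bolt with nut, 80 mm long, 19 mm tall, lying on the putlog coupler's board. Not to be disturbed.
- can: metal can, 66 mm diameter, 150 mm tall, behind the boards. Not to be disturbed.
- spanner: steel spanner, 200 mm long, lying left of the boards. Not to be disturbed.
- tape: tape measure, 70 x 36 x 62 mm, right of the boards. Not to be disturbed.

How it is judged:
By the outcome, as a careful person would: the job done as asked, in the order asked, and still so for the second after the job is handed in, with the robot touching nothing.
It also fails if it takes over 54 s, if anything falls off the work surface, if the arm or the gripper's body presses on something with over 40 N, if the wrist force passes 120 N, or if a joint passes its speed limit or range.

## Working session

There is one attempt and no reset: what is moved stays moved. The work goes in short steps, Python scripts to look and compute and a tool call to move; the robot and the scene stay as the last step left them, time stands still between calls to the robot, and variables do not carry over. Pictures are saved under pics/ and viewed, at most 10 in all, crops included, and the job is handed in when it is done.

Besides the shell and the picture viewer there is one more tool, called by a JSON object that holds its "method" and its "body". servo_tool: Moves the arm, as the interface text tells. Its arguments: {"type":"object","properties":{"commands":{"type":"array","items":{"type":"number"}}},"required":["commands"]}

```bash
mkdir -p pics; cat > h.py <<'E'
import numpy as np, cv2
from bench import robot, snapshot, close_job, spotter
def ray(s,uv):
    K=s["camera_matrix"];d=np.array([(uv[0]-K[0,2])/K[0,0],(uv[1]-K[1,2])/K[1,1]])
    x=d.copy()
    for _ in range(20): x=d/(1+s["k1"]*(x@x))
    T=np.array(s["extrinsics"]);return T[:3,3],T[:3,:3]@np.r_[x,1]
def at_z(s,uv,z):
    o,r=ray(s,uv);return o+r*(z-o[2])/r[2]
def proj(s,p):
    T=np.linalg.inv(np.array(s["extrinsics"]));c=T[:3,:3]@p+T[:3,3];x=c[:2]/c[2]
    x=x*(1+s["k1"]*(x@x));K=s["camera_matrix"];return np.array([K[0,0]*x[0]+K[0,2],K[1,1]*x[1]+K[1,2]])
E
python3 - <<'E'
from h import *
o=robot.get_obs();print({k:np.round(o[k],3) for k in("time","tool_pos","ee_rot","width","wrist_force")},robot.tips_ahead)
for n in("top","side"):
    s=snapshot(n);cv2.imwrite(f"pics/{n}0.png",s["img"]);print(n,np.round(s["extrinsics"],3).tolist(),s["k1"],np.round(s["camera_matrix"],1).tolist())
    np.save(f"{n}.npy",{k:s[k] for k in("camera_matrix","k1","extrinsics","img")},allow_pickle=True)
    for t in("board_adaptor","board_putlog","board_swivel","tag_adaptor","tag_putlog","tag_swivel","adaptor","putlog","swivel","tbolt","can","spanner","tape"):
        print(t,[(round(float(d["conf"]),2),np.round(d["box"]).tolist(), np.round(np.argwhere(d["region"]).mean(0)[::-1]).tolist()) for d in spotter.trace(t,s)[:3]])
E
```

```text
{'time': np.float64(0.0), 'tool_pos': array([0.185, 0.517, 0.215]), 'ee_rot': array([-3.139, -0.   ,  2.798]), 'width': np.float64(0.094), 'wrist_force': array([ 0.289, -0.347,  0.332])} 0.011
top [[0.028, -0.984, 0.173, 0.409], [-1.0, -0.029, -0.001, -0.011], [0.006, -0.173, -0.985, 1.283], [0.0, 0.0, 0.0, 1.0]] -0.003619852519540431 [[491.5, 0.0, 279.0], [0.0, 491.5, 216.8], [0.0, 0.0, 1.0]]
board_adaptor [(0.8, [342.0, 218.0, 70.0, 95.0], [377.0, 262.0])]
board_putlog [(0.65, [154.0, 201.0, 68.0, 91.0], [189.0, 246.0]), (0.18, [348.0, 273.0, 27.0, 22.0], [360.0, 283.0])]
board_swivel [(0.66, [246.0, 200.0, 66.0, 98.0], [283.0, 251.0])]
tag_adaptor [(0.66, [350.0, 269.0, 25.0, 28.0], [360.0, 283.0]), (0.62, [388.0, 266.0, 25.0, 9.0], [399.0, 273.0])]
tag_putlog [(0.65, [185.0, 232.0, 26.0, 26.0], [199.0, 245.0])]
tag_swivel [(0.47, [289.0, 251.0, 22.0, 12.0], [299.0, 258.0])]
adaptor [(0.78, [347.0, 272.0, 28.0, 25.0], [360.0, 283.0])]
putlog [(0.85, [156.0, 228.0, 28.0, 40.0], [169.0, 247.0])]
swivel [(0.72, [250.0, 206.0, 28.0, 74.0], [265.0, 241.0]), (0.72, [187.0, 236.0, 27.0, 
[... 931 characters left out ...]
4.0, 185.0]), (0.68, [227.0, 176.0, 65.0, 34.0], [256.0, 197.0])]
tag_swivel [(0.69, [247.0, 215.0, 1.0, 26.0], [247.0, 228.0])]
adaptor [(0.78, [216.0, 254.0, 22.0, 42.0], [225.0, 276.0])]
putlog [(0.66, [243.0, 173.0, 28.0, 22.0], [255.0, 183.0])]
swivel [(0.96, [233.0, 213.0, 62.0, 24.0], [266.0, 224.0]), (0.5, [248.0, 223.0, -2.0, 15.0], [246.0, 233.0]), (0.38, [226.0, 277.0, 8.0, 30.0], [234.0, 295.0])]
tbolt []
can [(0.91, [322.0, 184.0, 25.0, 53.0], [335.0, 210.0])]
spanner [(0.49, [215.0, 166.0, 51.0, 7.0], [240.0, 168.0]), (0.32, [196.0, 276.0, 102.0, 51.0], [249.0, 303.0])]
tape [(0.83, [246.0, 336.0, 32.0, 31.0], [261.0, 352.0]), (0.52, [250.0, 174.0, 13.0, 22.0], [254.0, 184.0])]
```

```bash
python3 - <<'E'
from h import *
t=np.load("top.npy",allow_pickle=True).item();s=np.load("side.npy",allow_pickle=True).item()
cv2.imwrite("pics/t1.png",cv2.resize(t["img"][120:320,80:480],None,fx=2,fy=2,interpolation=3))
cv2.imwrite("pics/s1.png",cv2.resize(s["img"][150:370,170:370],None,fx=2.7,fy=2.7,interpolation=3))
t=snapshot("top")
for n in("board_adaptor","board_putlog","board_swivel"):
    m=spotter.trace(n,t)[0]["region"]
    P=np.array([at_z(t,p[::-1],.006)[:2] for p in np.argwhere(m)],np.float32)
    r=cv2.minAreaRect(P);print(n,r,np.round(cv2.boxPoints(r),3).tolist())
E
```

```text
board_adaptor ((0.5203415751457214, -0.2730790972709656), (0.1834978312253952, 0.2417471557855606), 88.5855712890625) [[0.3970000147819519, -0.3619999885559082], [0.6389999985694885, -0.36800000071525574], [0.6430000066757202, -0.18400000035762787], [0.4020000100135803, -0.17800000309944153]]
board_putlog ((0.555152416229248, 0.22455132007598877), (0.17195214331150055, 0.24123819172382355), 89.29119873046875) [[0.43299999833106995, 0.14000000059604645], [0.675000011920929, 0.13699999451637268], [0.6769999861717224, 0.3089999854564667], [0.4359999895095825, 0.31200000643730164]]
board_swivel ((0.5504629611968994, -0.020011991262435913), (0.17142170667648315, 0.24000650644302368), 87.20453643798828) [[0.4259999990463257, -0.10000000149011612], [0.6660000085830688, -0.11100000143051147], [0.675000011920929, 0.05999999865889549], [0.4350000023841858, 0.07100000232458115]]
```

View pics/t1.png

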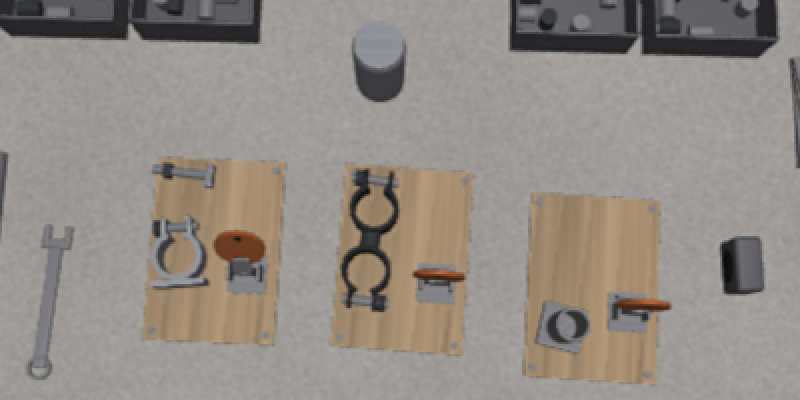

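View pics/s1.png

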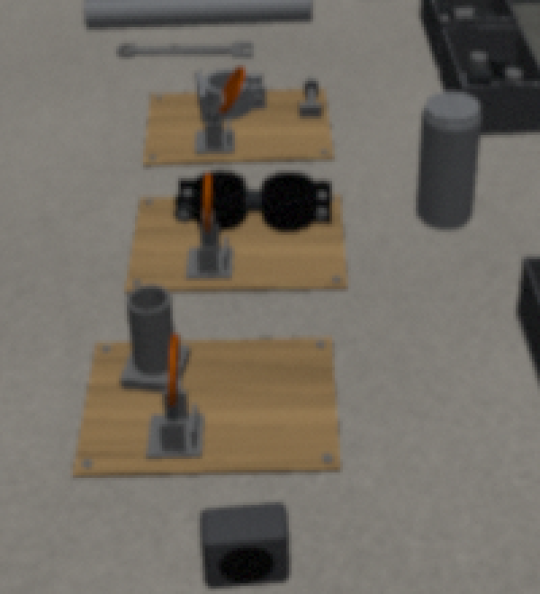

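The top view shows the boards left to right as putlog, swivel and adaptor, with the adaptor standing at crop (568,325) and its flange turned about 10°. The adaptor's tag is upright near (641,305), and the putlog tag is tipped back near (240,246). The side view agrees.

```bash
python3 - <<'E'
from h import *
from scipy.optimize import least_squares
t=np.load("top.npy",allow_pickle=True).item();s=np.load("side.npy",allow_pickle=True).item()
T=lambda p:np.array([p[0]/2+80-.25,p[1]/2+120-.25]); S=lambda p:np.array([p[0]/2.7+170-.3,p[1]/2.7+150-.3])
# order: far-left, far-right, near-left, near-right
L=np.array([[.12,.085,.006],[.12,-.085,.006],[-.12,.085,.006],[-.12,-.085,.006]])
B={"ad":([(531,193),(660,199),(523,375),(655,383)],[(333,341),(340,470),(95,344),(74,474)]),
"pu":([(154,159),(285,161),(143,339),(273,345)],[(329,90),(332,160),(151,93),(145,164)]),
"sw":([(345,164),(472,173),(331,347),(462,354)],[(345,196),(347,289),(141,196),(127,287)])}
def W(q,l): c,n=np.cos(q[2]),np.sin(q[2]);return np.array([q[0]+c*l[0]-n*l[1],q[1]+n*l[0]+c*l[1],l[2]])
for k,(a,b) in B.items():
    f=lambda q:np.ravel([np.r_[proj(t,W(q,l))-T(a[i]),proj(s,W(q,l))-S(b[i])] for i,l in enumerate(L)])
    r=least_squares(f,[.53,0,0]);q=r.x
    piv=W(q,[-.03,-.045,.041])
    print(k,np.round(q,4),"deg",round(np.degrees(q[2]),1),"resid",np.round(np.abs(r.fun).max(),2),"pivot",np.round(piv,3),"tip upright",np.round(W(q,[-.03,-.045,.123]),3))
F=[at_z(t,T(p),.020)[:2] for p in [(545,302),(590,309),(580,352),(537,343)]]
print("flange",np.round(F,3).tolist(),np.mean(F,0),"mouth",at_z(t,T((568,325)),.101), "side mouth",at_z(s,S((150,296)),.101))
e=[F[0]-F[3],F[1]-F[2]];print([np.degrees(np.arctan2(v[1],v[0])) for v in e],[np.linalg.norm(v) for v in e]); e=[F[0]-F[1],F[3]-F[2]];print([np.degrees(np.arctan2(v[1],v[0]))-90 for v in e],[np.linalg.norm(v) for v in e])
print(robot.get_obs()["time"])
E
```

```text
ad [ 0.5192 -0.2707 -0.0393] deg -2.3 resid 2.09 pivot [ 0.487 -0.314  0.041] tip upright [ 0.487 -0.314  0.123]
pu [ 0.5539  0.2245 -0.0093] deg -0.5 resid 1.99 pivot [0.523 0.18  0.041] tip upright [0.523 0.18  0.123]
sw [ 0.5501 -0.0219 -0.0461] deg -2.6 resid 1.7 pivot [ 0.518 -0.065  0.041] tip upright [ 0.518 -0.065  0.123]
flange [[0.497, -0.205], [0.489, -0.262], [0.435, -0.249], [0.444, -0.195]] [ 0.46618011 -0.22763201] mouth [ 0.46438056 -0.21973544  0.101     ] side mouth [ 0.46604437 -0.22761182  0.101     ]
[np.float64(-10.903671006684972), np.float64(-13.383969938012635)] [np.float64(0.05321296948171993), np.float64(0.05626402178778653)]
[np.float64(-7.218481870667546), np.float64(-10.143640681420422)] [np.float64(0.05811668849448996), np.float64(0.055566533238430436)]
1.6
```

```bash
cat >> h.py <<'E'
from scipy.spatial.transform import Rotation as Ro
def plan(*tg):
    "world x,y,z,yawdeg -> tool shift, turn"
    o=robot.get_obs();R=Ro.from_euler("xyz",o["ee_rot"])
    print(round(float(o["time"]),2),np.round(o["tool_pos"],4),np.round(np.degrees(o["ee_rot"]),2),np.round(o["wrist_force"],2))
    for x,y,z,w in tg:
        d=R.inv().apply(np.array([x,y,z])-o["tool_pos"]);r=(R.inv()*Ro.from_euler("xyz",[np.pi,0,np.radians(w)])).as_rotvec(degrees=True)
        print(np.round(d,3).tolist(),np.round(r,1).tolist())
E
python3 -c "
from h import *
plan((.622,.18,.2,179.5),(.622,.18,.09,179.5))"
```

```text
1.6 [0.1854 0.5178 0.2165] [180.   -0.  160.3] [ 0.88 -0.2  -0.71]
[-0.525, -0.171, 0.016] [0.0, -0.0, -19.2]
[-0.525, -0.171, 0.126] [0.0, -0.0, -19.2]
```

{"method": "servo_tool", "body": {"commands": [-0.525,-0.171,0.016,0,0,-19.2,0.02,-0.525,-0.171,0.016,0,0,-19.2,0.02,-0.525,-0.171,0.016,0,0,-19.2,0.02,-0.525,-0.171,0.016,0,0,-19.2,0.02,-0.525,-0.171,0.016,0,0,-19.2,0.02,-0.525,-0.171,0.016,0,0,-19.2,0.02,-0.525,-0.171,0.016,0,0,-19.2,0.02,-0.525,-0.171,0.016,0,0,-19.2,0.02,-0.525,-0.171,0.016,0,0,-19.2,0.02,-0.525,-0.171,0.016,0,0,-19.2,0.02]}}

```text
time: 2.85
tool_pos: [0.6243, 0.1763, 0.1984]
ee_rot: [-3.14, -0.002, 3.127]
wrist_force: [-0.4, 0.4, 0.7]
width: 0.0199
finger_force: 0.0
```

{"method": "servo_tool", "body": {"commands": [0,0,0.055,0,0,0,0.02,0,0,0.108,0,0,0,0.02,0.012,0,0.108,0,0,0,0.02,0.024,0,0.108,0,0,0,0.02,0.034,0,0.108,0,0,0,0.02,0.044,0,0.108,0,0,0,0.02,0.054,0,0.108,0,0,0,0.02,0.062,0,0.108,0,0,0,0.02,0.07,0,0.108,0,0,0,0.02,0.07,0,0.108,0,0,0,0.02]}}

```text
time: 4.1
tool_pos: [0.5512, 0.1805, 0.0923]
ee_rot: [3.142, -0.001, 3.133]
wrist_force: [0.1, 0.3, 0.5]
width: 0.0197
finger_force: 0.0
```

```bash
python3 - <<'E'
from h import *
s=snapshot("side");cv2.imwrite("pics/s2.png",cv2.resize(s["img"][130:250,170:330],None,fx=4,fy=4,interpolation=3))
E
```

```text
(no output)
```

View pics/s2.png

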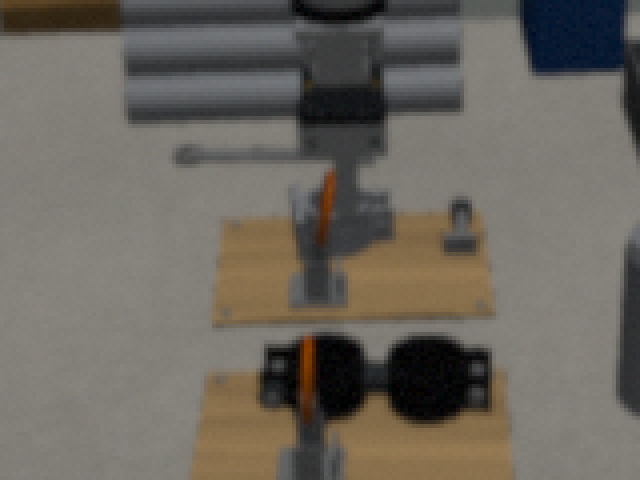

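The crop shows the putlog tag at (325,205), nearly upright, with the finger behind it. I'll keep going in small steps.

{"method": "servo_tool", "body": {"commands": [0.004,0,0,0,0,0,0.02,0.008,0,0,0,0,0,0.02,0.011,0,0,0,0,0,0.02,0.013,0,0,0,0,0,0.02]}}

```text
time: 4.65
tool_pos: [0.5389, 0.1806, 0.0925]
ee_rot: [3.141, 0.0, 3.133]
wrist_force: [0.4, 0.1, 0.3]
width: 0.0201
finger_force: 0.3
```

{"method": "servo_tool", "body": {"commands": [0.002,0,0,0,0,0,0.02,0.004,0,0,0,0,0,0.02,0.005,0,0,0,0,0,0.02,0.005,0,0,0,0,0,0.02]}}

```text
time: 5.15
tool_pos: [0.5352, 0.1806, 0.0926]
ee_rot: [3.141, 0.003, 3.133]
wrist_force: [5.5, 0.8, -2.0]
width: 0.02
finger_force: 2.5
```

{"method": "servo_tool", "body": {"commands": [-0.03,0,0,0,0,0,0.02,-0.03,0,-0.06,0,0,0,0.02,-0.03,0,-0.11,0,0,0,0.02,-0.03,0,-0.11,0,0,0,0.02]}}

```text
time: 5.65
tool_pos: [0.5658, 0.181, 0.2083]
ee_rot: [3.139, 0.008, 3.133]
wrist_force: [0.1, -0.1, -1.5]
width: 0.02
finger_force: 0.0
```

```bash
python3 -c "
from h import *
plan((.435,-.312,.2,177.7),(.435,-.312,.1,177.7))"
```

```text
5.65 [0.5658 0.181  0.2083] [179.87   0.48 179.52] [ 0.12 -0.08 -1.5 ]
[0.127, -0.494, 0.006] [0.1, 0.5, 1.8]
[0.128, -0.494, 0.106] [0.1, 0.5, 1.8]
```

{"method": "servo_tool", "body": {"commands": [0.127,-0.494,0.0,0,0,1.8,0.02,0.127,-0.494,0.0,0,0,1.8,0.02,0.127,-0.494,0.0,0,0,1.8,0.02,0.127,-0.494,0.0,0,0,1.8,0.02,0.127,-0.494,0.0,0,0,1.8,0.02,0.127,-0.494,0.0,0,0,1.8,0.02,0.127,-0.494,0.0,0,0,1.8,0.02,0.127,-0.494,0.0,0,0,1.8,0.02,0.127,-0.494,0.0,0,0,1.8,0.02,0.127,-0.494,0.0,0,0,1.8,0.02]}}

```text
time: 6.9
tool_pos: [0.432, -0.3119, 0.2009]
ee_rot: [3.138, -0.002, 3.1]
wrist_force: [0.2, 1.1, 0.0]
width: 0.0202
finger_force: 0.0
```

```bash
python3 -c "
from h import *
plan((.435,-.312,.1,177.7),(.513,-.315,.1,177.7))"
```

```text
6.9 [ 0.432  -0.3119  0.2009] [ 1.7982e+02 -1.3000e-01  1.7763e+02] [0.21 1.07 0.02]
[-0.003, -0.0, 0.101] [0.2, -0.1, -0.1]
[-0.081, -0.0, 0.101] [0.2, -0.1, -0.1]
```

{"method": "servo_tool", "body": {"commands": [0,0,0.05,0,0,0,0.02,0,0,0.101,0,0,0,0.02,-0.015,0,0.101,0,0,0,0.02,-0.03,0,0.101,0,0,0,0.02,-0.04,0,0.101,0,0,0,0.02,-0.05,0,0.101,0,0,0,0.02,-0.06,0,0.101,0,0,0,0.02,-0.068,0,0.101,0,0,0,0.02,-0.074,0,0.101,0,0,0,0.02,-0.076,0,0.101,0,0,0,0.02]}}

```text
time: 8.15
tool_pos: [0.5089, -0.3155, 0.1012]
ee_rot: [3.141, -0.0, 3.102]
wrist_force: [-1.6, -0.2, 0.9]
width: 0.02
finger_force: 0.3
```

{"method": "servo_tool", "body": {"commands": [-0.003,0,0,0,0,0,0.02,-0.006,0,0,0,0,0,0.02,-0.008,0,0,0,0,0,0.02,-0.008,0,0,0,0,0,0.02]}}

```text
time: 8.65
tool_pos: [0.5169, -0.3159, 0.1015]
ee_rot: [3.142, 0.0, 3.102]
wrist_force: [0.1, -0.6, -0.7]
width: 0.0201
finger_force: 0.1
```

{"method": "servo_tool", "body": {"commands": [-0.002,0,0,0,0,0,0.02,-0.004,0,0,0,0,0,0.02,-0.004,0,0,0,0,0,0.02]}}

```text
time: 9.02
tool_pos: [0.52, -0.316, 0.1013]
ee_rot: [3.141, -0.002, 3.101]
wrist_force: [-3.7, -0.4, 1.6]
width: 0.02
finger_force: 1.4
```

{"method": "servo_tool", "body": {"commands": [-0.002,0,0,0,0,0,0.02,-0.002,0,0,0,0,0,0.02]}}

```text
time: 9.28
tool_pos: [0.5205, -0.316, 0.101]
ee_rot: [3.141, -0.005, 3.101]
wrist_force: [-7.5, -0.2, 2.4]
width: 0.0201
finger_force: 3.3
```

{"method": "servo_tool", "body": {"commands": [0.03,0,0,0,0,0,0.02,0.06,0,-0.03,0,0,0,0.02,0.1,0,-0.06,0,0,0,0.02,0.11,0,-0.06,0,0,0,0.02]}}

```text
time: 9.78
tool_pos: [0.4135, -0.313, 0.1649]
ee_rot: [-3.137, 0.007, 3.1]
wrist_force: [0.3, -0.9, -0.1]
width: 0.0203
finger_force: 0.0
```

```bash
python3 - <<'E'
from h import *
plan((.407,-.215,.165,169.5),(.407,-.215,.096,169.5))
t=snapshot("top");s=snapshot("side")
a=cv2.resize(t["img"][200:320,325:425],None,fx=4,fy=4,interpolation=3);b=cv2.resize(s["img"][240:340,180:280],(480,480),interpolation=3)
c=np.zeros((480,400,3),np.uint8);c[:]=b[:,:400];cv2.imwrite("pics/c3.png",np.hstack([a,c]))
E
```

```text
9.78 [ 0.4135 -0.313   0.1649] [-179.73    0.4   177.64] [ 0.34 -0.86 -0.06]
[0.011, 0.098, -0.001] [-0.2, 0.4, 8.1]
[0.011, 0.098, 0.068] [-0.2, 0.4, 8.1]
```

View pics/c3.png

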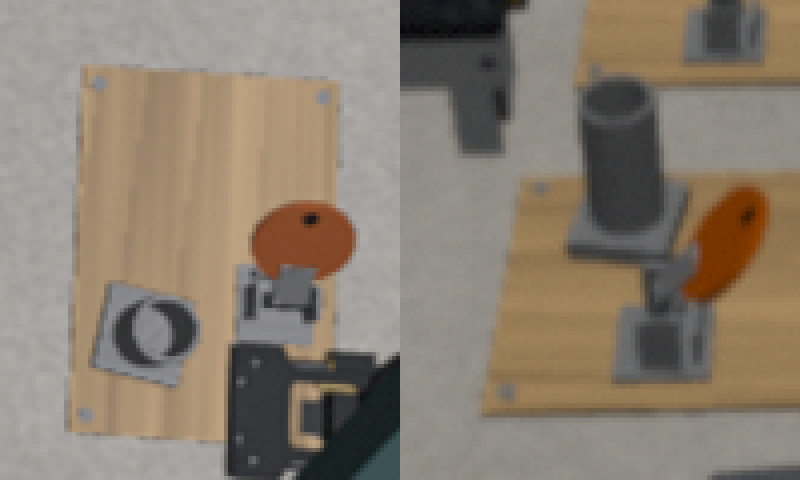

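The crop shows the adaptor's tag tipped right back at (305,240). The adaptor still stands with its flange at (145,333), turned about 10.5°. Next I move behind the tube.

{"method": "servo_tool", "body": {"commands": [0.014,0.05,0,0,0,5,0.02,0.013,0.098,0,0,0,8.1,0.02,0.011,0.098,0,0,0,8.1,0.02,0.011,0.098,0.035,0,0,8.1,0.02,0.011,0.098,0.068,0,0,8.1,0.02,0.011,0.098,0.068,0,0,8.1,0.02]}}

```text
time: 10.62
tool_pos: [0.4042, -0.2124, 0.0896]
ee_rot: [3.138, -0.007, 2.96]
wrist_force: [0.4, 0.2, 0.2]
width: 0.0197
finger_force: 0.0
```

```bash
python3 - <<'E'
from h import *
d=np.array([np.cos(np.radians(-10.5)),np.sin(np.radians(-10.5))])
P=[np.array([.466,-.226])+d*k for k in(-.035,-.02,.03)]
plan(*[(p[0],p[1],.096,169.5) for p in P])
E
```

```text
10.62 [ 0.4042 -0.2124  0.0896] [179.8   -0.41 169.62] [0.4  0.2  0.23]
[-0.028, -0.002, -0.007] [0.2, -0.4, 0.1]
[-0.043, -0.002, -0.007] [0.2, -0.4, 0.1]
[-0.093, -0.002, -0.007] [0.2, -0.4, 0.1]
```

{"method": "servo_tool", "body": {"commands": [-0.015,-0.002,-0.006,0,0,0,0.02,-0.025,-0.002,-0.006,0,0,0,0.02,-0.031,-0.002,-0.006,0,0,0,0.02,-0.037,-0.002,-0.006,0,0,0,0.02,-0.043,-0.002,-0.006,0,0,0,0.02,-0.049,-0.002,-0.006,0,0,0,0.02,-0.054,-0.002,-0.006,0,0,0,0.02,-0.054,-0.002,-0.006,0,0,0,0.02]}}

```text
time: 11.62
tool_pos: [0.4589, -0.2253, 0.0996]
ee_rot: [-3.141, 0.001, 2.96]
wrist_force: [-4.3, -1.7, 3.6]
width: 0.0199
finger_force: 2.0
```

```bash
python3 - <<'E'
from h import *
s=snapshot("side");cv2.imwrite("pics/c4.png",cv2.resize(s["img"][230:340,170:310],None,fx=4,fy=4,interpolation=3))
E
```

```text
(no output)
```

View pics/c4.png

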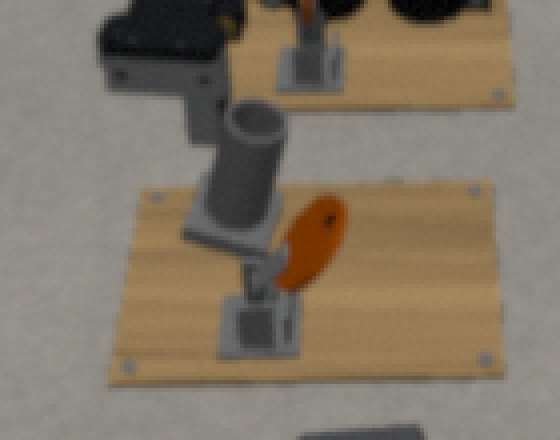

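The adaptor is tilting about its far flange edge (mouth at crop (257,117)), so I'll carry on.

{"method": "servo_tool", "body": {"commands": [-0.006,0,0.003,0,0,0,0.02,-0.012,0,0.005,0,0,0,0.02,-0.018,0,0.007,0,0,0,0.02,-0.024,0,0.009,0,0,0,0.02,-0.03,0,0.01,0,0,0,0.02,-0.034,0,0.01,0,0,0,0.02,-0.034,0,0.01,0,0,0,0.02,-0.034,0,0.01,0,0,0,0.02]}}

```text
time: 12.68
tool_pos: [0.4917, -0.2307, 0.0889]
ee_rot: [3.141, -0.001, 2.96]
wrist_force: [0.7, -0.2, 0.4]
width: 0.0198
finger_force: 0.0
```

```bash
python3 - <<'E'
from h import *
s=snapshot("side");cv2.imwrite("pics/c5.png",cv2.resize(s["img"][230:340,170:310],None,fx=4,fy=4,interpolation=3))
E
```

```text
(no output)
```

View pics/c5.png

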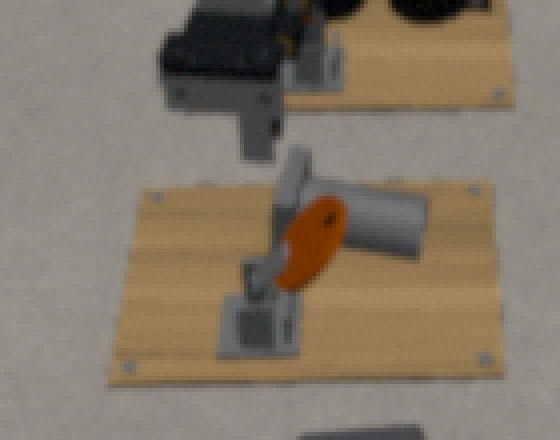

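The adaptor has fallen and lies on its board with the mouth to the right, away from the robot, at crop (420,230). I'll retreat upward and check everything.

{"method": "servo_tool", "body": {"commands": [0.02,0,-0.05,0,0,0,0.02,0.08,0,-0.1,0,0,0,0.02,0.14,0,-0.15,0,0,0,0.02,0.2,0,-0.15,0,0,0,0.02,0.2,0,-0.15,0,0,0,0.02,0.2,0,-0.15,0,0,0,0.02]}}

```text
time: 13.48
tool_pos: [0.2946, -0.1951, 0.2406]
ee_rot: [-3.14, 0.003, 2.958]
wrist_force: [-0.0, 0.1, 0.0]
width: 0.0203
finger_force: 0.0
```

```bash
python3 - <<'E'
from h import *
t=snapshot("top");s=snapshot("side")
a=cv2.resize(t["img"][120:320,140:430],(580,400),interpolation=3);b=cv2.resize(s["img"][150:330,180:280],(220,396),interpolation=3)
b=cv2.copyMakeBorder(b,0,4,0,0,0);cv2.imwrite("pics/c6.png",np.hstack([a,b]))
t0=np.load("top.npy",allow_pickle=True).item()["img"].astype(int)
d=(np.abs(t["img"].astype(int)-t0).max(2)>40).astype(np.uint8);n,_,st,_=cv2.connectedComponentsWithStats(d)
print([x.tolist() for x in st[1:] if x[4]>8])
plan()
E
```

```text
[[359, 232, 14, 30, 233], [186, 235, 27, 21, 418], [369, 234, 11, 30, 127], [388, 251, 28, 25, 533], [353, 261, 25, 13, 119], [348, 271, 5, 21, 34], [352, 273, 23, 20, 247], [311, 341, 149, 79, 7348], [0, 405, 45, 15, 404], [196, 405, 36, 15, 320]]
13.57 [ 0.2955 -0.1951  0.2393] [1.7999e+02 4.0000e-02 1.6959e+02] [-0.36 -0.04  0.38]
```

View pics/c6.png

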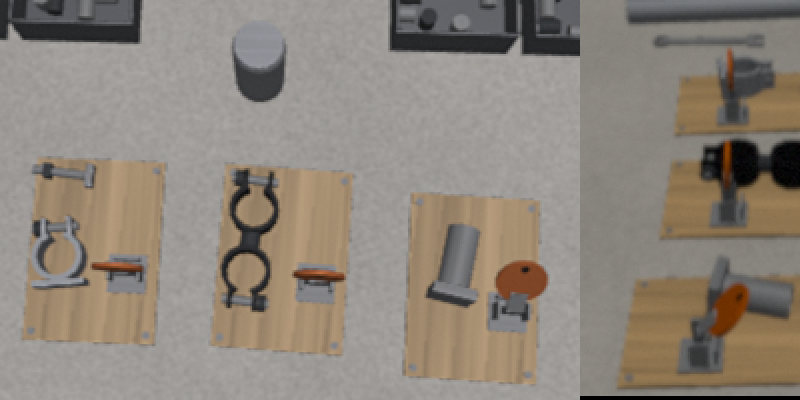

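The putlog tag is upright at (117,267), the adaptor's tag is tipped back at (521,280), and the adaptor lies on its board pointing away at (457,262). Between the first and last pictures, only the intended things and the arm changed.

```bash
python3 -c "
from h import *
print(close_job())"
```

```text
the job is handed in; nothing more can be done
None
```

The job is handed in: the adaptor lies on its board with its open end pointing away (about 10° to the right), its tag is back against its stop, the putlog tag is upright, and the last top picture shows nothing else moved; it took about 14 s.

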